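# Sort loose cells into their charging docks and the reject tray

## Task

Sort the five loose cells for charging: seat the two blue cells in the charging dock with the blue terminal block and the two green cells in the dock with the green block, one cell to a bay, flat on the bay floor, each with its plus end (the white-ringed end) toward the dock's coloured block. The red cell is not rechargeable: lay it flat in the red tray instead. Do not knock the multimeter or the roll of black tape out of place.

Things in the scene. Friction and masses are not known exactly. Their poses are not given: they have to be found in the camera images.
- blue_cell_a: blue cylindrical lithium cell, 65 mm long, 18.3 mm across, about 50 g, lying on the bench. Origin on its axis at mid-length (9.2 mm up at the start). Its y axis lies along the cell and points to the minus end; the plus end, at -y, is the one with a white ring round the jacket (both end faces are bare metal). It rolls if pushed. Like the other blue cell; either may take either bay.
- blue_cell_b: blue cylindrical lithium cell, 65 mm long, 18.3 mm across, about 50 g, lying on the bench. Origin on its axis at mid-length (9.2 mm up at the start). Its y axis lies along the cell and points to the minus end; the plus end, at -y, is the one with a white ring round the jacket (both end faces are bare metal). It rolls if pushed. Like the other blue cell.
- green_cell_a: green cylindrical lithium cell, 65 mm long, 18.3 mm across, about 50 g, lying on the bench. Origin on its axis at mid-length (9.2 mm up at the start). Its y axis lies along the cell and points to the minus end; the plus end, at -y, is the one with a white ring round the jacket (both end faces are bare metal). It rolls if pushed. Like the other green cell; either may take either bay.
- green_cell_b: green cylindrical lithium cell, 65 mm long, 18.3 mm across, about 50 g, lying on the bench. Origin on its axis at mid-length (9.2 mm up at the start). Its y axis lies along the cell and points to the minus end; the plus end, at -y, is the one with a white ring round the jacket (both end faces are bare metal). It rolls if pushed. Like the other green cell.
- red_cell: red cylindrical lithium cell, 65 mm long, 18.3 mm across, about 50 g, lying on the bench. Origin on its axis at mid-length (9.2 mm up at the start). Its y axis lies along the cell and points to the minus end; the plus end, at -y, is the one with a white ring round the jacket (both end faces are bare metal). It rolls if pushed. In the tray it may lie either way round.
- blue_dock: fixed charging dock, 104 x 100 mm, grey base (bay floor 5 mm up), blue terminal block 24 mm high at the plus end. Origin: centre of underside; x points to the block. Two bays along x, middles at x -9.5, y +26 and -26 mm, 71 mm long; a seated cell's axis is 14 mm up. Black cheeks 17 mm high flank the cell's ends, none along its middle 40 mm; end lips 22 mm high slope to guide it in.
- green_dock: fixed charging dock, 104 x 100 mm, grey base (bay floor 5 mm up), green terminal block 24 mm high at the plus end. Origin: centre of underside; x points to the block. Two bays along x, middles at x -9.5, y +26 and -26 mm, 71 mm long; a seated cell's axis is 14 mm up. Black cheeks 17 mm high flank the cell's ends, none along its middle 40 mm; end lips 22 mm high slope to guide it in.
- red_tray: open red plastic tray, fixed to the bench, 112 (x) by 92 (y) mm outside, rim 24 mm high, walls 3 mm, black ribbed rubber mat inside (ribs along x, 13 mm apart, tops 5 mm above the bench). Origin at the centre of its underside. A cell laid in it along x settles between two ribs, axis about 13 mm above the bench.
- multimeter: yellow and black hand multimeter, 150 x 78 x 47 mm, loose; a bystander, at the back to the right of the fixed black computer tower (0.35 m tall, its front 0.65 m ahead of the robot, 0 to 0.14 m to the left: swing round in front of it, not through it). Origin at the centre of its underside, x along its length.
- insul_tape: roll of black insulating tape lying flat, 53 mm across, 19 mm high, loose; a bystander. Origin at the centre of its underside. (At the other side, past the right end of the bench, stands a tall fixed rack of shelves: keep out of x above 0.37 m with y below -0.35 m.)
There are look-alikes about, which are no part of the job. Leave any orange look-alike of the green_cell_b alone.

How it is judged:
By the outcome, as a careful person would: the job done as asked, in the order asked, and still so for the second after the job is handed in, with the robot touching nothing.
It also fails if it takes over 115 s, if anything falls off the work surface, if the arm or the gripper's body presses on something with over 40 N, if the wrist force passes 120 N, or if a joint passes its speed limit or range.

## Robot

A 6-joint arm with a two-finger parallel gripper is mounted at the origin on a cart in front of the work surface, level with it; the furniture and walls round the work are solid. World frame = base frame: x ahead of the robot, y to its left, z up, the work surface at z = 0. Lengths are in m, angles in rad, forces in N, time in s.
With the tool pointing down it reaches from about 0.425 to 0.95 m from the base axis. Payload 3.5 kg.
Tool frame: the origin (TCP) lies between the finger pads; the fingertips stand 19 mm ahead of it and the grasp point (between the pads) is the TCP (ctrl.nose_length is the distance from the TCP to the fingertips, in m); z points along the fingers, y is the line along which they close (so a half turn about z gives the same grasp; the last joint's range is limited). The gripper opens to 85 mm and grips with 20 to 120 N. Pads are 22 mm wide; open, the fingers measure 114 mm over their backs; the gripper's body (76 mm by 85 mm) begins 54 mm behind the grasp point. The pads swing forward as they close: fully open they stand 13 mm farther back than shut.
Start: joints at [-1.422, 0.286, 1.577, -0, 1.279, -0.15], TCP at [0.199, -0.645, 0.25] pointing down, gripper open.
Joint ranges: [-2.77, 2.77], [-0.9, 2.22], [0.21, 2.48], [-1.53, 4.67], [0.24, 2.81], [-2.84, 2.84]. Speed limits (rad/s): [2.79, 2.79, 3.14, 3.14, 3.14, 3.14].

## Interface

Orientations are given as a unit quaternion [x, y, z, w].
In Python, from plant import ctrl gives the robot as it stands.
- The arm moves only by the tool apply_moves, never from a script. Its argument "series" is a list of rows, each a list of 6 numbers: the shift along the world's x, y, z scaled (see below), then the turn, a rotation vector about the world's x, y, z scaled (see below). A call has 1 to 20 rows; each row is the pose to reach, as a shift and turn from the pose commanded when the call began; what a row does not reach only later rows make up. The controller multiplies each number of a shift by 0.8 m and each number of a turn by 45 degrees. A row lasts 1/8 s, in which the tool goes at most 62.5 mm and 10.7 degrees, less where a joint would pass 70% of its speed; a pose out of reach is approached as far as the arm can. A call with a number of a shift or a turn outside -1 to 1 is refused whole. A call with a gripper value outside its range is refused whole. "jaw" is the opening, from 0 (shut) to 1 (fully open), set as the call begins (left out, the last holds). The fingers move at their own pace and stop on an object; "squeeze" is the grip in N (left out, the last holds). Time passes only in rows, so rows that repeat a pose let the fingers close. It gives the time, the measured TCP pose, the force, the opening and the grip force at its end, in the units of the state.
- ctrl.get_state(): the state, without advancing time (a new reading comes with each control period).
- ctrl.read_camera(name): name is "scene" or "side" or "wrist"; returns the picture (420x560x3 uint8, red, green, blue); there is no depth.
- ctrl.get_calibration(name): a dict with "fx", "fy", "cx", "cy" (pixels), "xyz" and "orientation" of the camera in the world; the wrist camera has in their place "hand_eye" (4x4, takes a point from camera to tool coordinates, whose origin is the TCP and whose axes are the flange's). Camera axes: x right, y up, looking along -z (the intrinsics and any distortion apply to the point x, -y, -z); pixel columns grow to the right and rows downward; lengths in m; the calibration is good to about 2 mm. A picture is of the moment at which its call begins: read the wrist's pose just before it. get_calibration takes no time and is no camera call.
- ctrl.sign_off(): hands the job in; it is judged then, once.
Trained networks look in the newest picture that a camera, given by its name, has taken for a name from the list of things; names that differ only in an ending like _2 or _b are one class to them, and where a whole thing is asked for, a point or a joint stands for the part that bears it (a point fixed in the world has none). Each returns a list of dicts, best first, with "p" (0 to 1); they miss things now and then, are a little off and sometimes report something else, mostly with a low value. They report only what shows in the picture. A call takes as long as a camera call. They do not tell look-alikes from the thing itself.
- ctrl.boxes_of(thing, camera): "xy" ([column, row] as shares, 0 to 1, of the picture: columns of its width, rows of its height, amid what is visible of it).
- ctrl.silhouettes(thing, camera): "pixels" (420x560 bool, what is visible of it) and "xy" ([column, row] as shares, 0 to 1, of the picture: columns of its width, rows of its height, amid what is visible of it).
The state is a dict: "time": time; "qpos": joint angles; "dq": joint speeds; "joint_efforts": joint torques, N m; "eef_pos": TCP position; "tcp_rot": TCP orientation; "contact_force": force on the tool from outside, world axes, zero at the start; "wrist_torque": the same for the moment, N m; "opening": opening from 0.0 (shut) to 1.0 (fully open); "finger_force": force on a finger pad.
Only numpy, scipy, OpenCV 4.12 (cv2) and the standard library are available. Lean on these libraries where they do the work, as an engineer would, in place of code of your own. Each camera call takes 0.05 s, during which the arm holds its last target. There are 200 camera calls.

## Working session

There is one attempt and no reset: what is moved stays moved. The work goes in short steps, Python scripts to look and compute and a tool call to move; the robot and the scene stay as the last step left them, time stands still between calls to the robot, and variables do not carry over. Pictures are saved under pics/ and viewed, at most 14 in all, crops included, and the job is handed in when it is done.

Besides the shell and the picture viewer there is one more tool, called after "Request:" as a command line: name --pt "numbers of a row" for each row, then --argument value for the rest. apply_moves: Moves the arm, as the interface text tells. Shifts and turns lie within -1 to 1; 1 stands for 0.8 m of shift or 45 degrees of turn. Its arguments: {"type":"object","properties":{"series":{"type":"array"},"jaw":{"type":"number"},"squeeze":{"type":"number"}},"required":["series"]}

```bash
ls; mkdir -p pics; cat > h.py <<'E'
import numpy as np, cv2
from scipy.spatial.transform import Rotation as R
from plant import ctrl
def cam(name, st=None):
    c=ctrl.get_calibration(name)
    if name=="wrist":
        st=st or ctrl.get_state()
        T=np.eye(4);T[:3,:3]=R.from_quat(st["tcp_rot"]).as_matrix();T[:3,3]=st["eef_pos"]
        T=T@np.array(c["hand_eye"])
    else:
        T=np.eye(4);T[:3,:3]=R.from_quat(c["orientation"]).as_matrix();T[:3,3]=c["xyz"]
    K=np.array([[c["fx"],0,c["cx"]],[0,c["fy"],c["cy"]],[0,0,1.]])
    return K,T,c
def ray(px,K,T):
    px=np.atleast_2d(px).astype(float)
    d=np.c_[(px[:,0]-K[0,2])/K[0,0],-(px[:,1]-K[1,2])/K[1,1],-np.ones(len(px))]
    return T[:3,3],d@T[:3,:3].T
def onplane(px,z,K,T):
    o,d=ray(px,K,T); return o+d*((z-o[2])/d[:,2])[:,None]
def proj(P,K,T):
    p=(np.atleast_2d(P)-T[:3,3])@T[:3,:3]
    return np.c_[K[0,0]*p[:,0]/-p[:,2]+K[0,2],K[1,1]*-p[:,1]/-p[:,2]+K[1,2]]
def save(im,f): cv2.imwrite(f,im[:,:,::-1])
E
python3 - <<'E'
from h import *
for n in("scene","side","wrist"):
    im=ctrl.read_camera(n); save(im,f"pics/{n}0.png"); print(n,{k:np.round(v,4).tolist() if not isinstance(v,str) else v for k,v in ctrl.get_calibration(n).items()})
print(ctrl.nose_length,ctrl.get_state())
E
```

```text
pics
scene {'fx': 483.4718, 'fy': 483.4718, 'cx': 294.5136, 'cy': 214.7424, 'xyz': [0.0903, 1.0843, 0.9432], 'orientation': [-0.1007, 0.409, 0.8864, -0.1919]}
side {'fx': 435.6572, 'fy': 435.6572, 'cx': 276.1039, 'cy': 209.2662, 'xyz': [0.5281, 0.9286, 0.7312], 'orientation': [-0.0173, 0.4145, 0.9097, -0.0197]}
wrist {'fx': 356.2344, 'fy': 356.2344, 'cx': 285.7379, 'cy': 214.2862, 'hand_eye': [[-0.0, 0.9618, 0.2739, 0.0696], [1.0, 0.0001, -0.0002, 0.0004], [-0.0002, 0.2739, -0.9618, -0.1233], [0.0, 0.0, 0.0, 1.0]]}
0.019 {'time': 0.15, 'qpos': array([-1.42200561e+00,  2.86994509e-01,  1.57782671e+00,  1.55536943e-05,
        1.27859287e+00, -1.49992308e-01]), 'dq': array([-0.00101664, -0.00200786, -0.00456478, -0.00125754, -0.00149554,
        0.00152813]), 'joint_efforts': array([ 1.38802584e-04, -4.06605184e+01, -2.93142039e+01, -1.43991056e-04,
        3.94625982e-03, -9.38643808e-06]), 'eef_pos': array([ 0.19865761, -0.64461505,  0.24925092]), 'tcp_rot': array([ 9.88861751e-01,  1.48834164e-01,  7.99230871e-06, -9.10711304e-04]), 'contact_force': array([-0.35404572, -0.42451293, -0.48214653]), 'wrist_torque': array([ 0.03043086, -0.01834199,  0.00133498]), 'finger_force': 0.0, 'opening': 0.9996819568013927}
```

View pics/scene0.png

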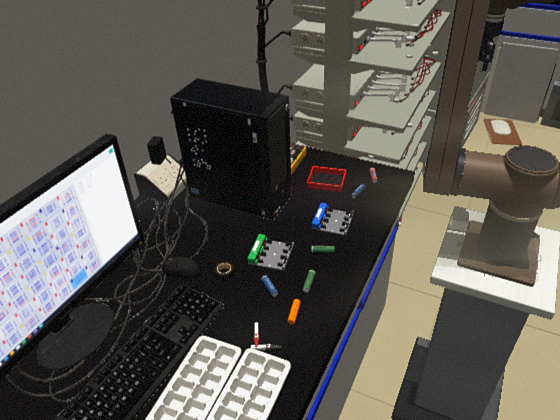

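View pics/side0.png

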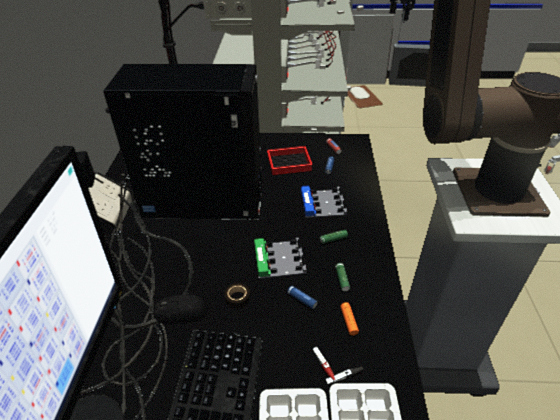

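The scene picture shows blue cells at (361,190) and (269,286), green at (322,249) and (309,281), and red at (373,175). The orange look-alike is at (294,311), the docks at (333,218) blue and (271,252) green, the tray at (327,178) and the tape at (224,269). The side picture agrees.

```bash
cat > m.py <<'E'
from h import *
import pickle
out={}
for n in("scene","side"):
    K,T,c=cam(n); print(n,[k for k in c])
    for th,z in(("blue_cell_a",.0092),("green_cell_a",.0092),("red_cell",.0092),("blue_dock",.005),("green_dock",.005),("red_tray",.02),("multimeter",.02),("insul_tape",.019)):
        for r in ctrl.silhouettes(th,n):
            if r["p"]<.3: continue
            ys,xs=np.nonzero(r["pixels"]); px=np.c_[xs,ys]+.0
            (cx,cy),(w,h),a=cv2.minAreaRect(px.astype(np.float32))
            m=onplane(px.mean(0),z,K,T)[0]
            # axis: on-plane PCA
            P=onplane(px,z,K,T)[:,:2]; u,s,v=np.linalg.svd(P-P.mean(0),full_matrices=False)
            out.setdefault((n,th),[]).append(px)
            print(th,round(r["p"],2),"px",px.mean(0).round(1),len(px),"xy",m[:2].round(4),"ang",round(np.degrees(np.arctan2(v[0,1],v[0,0]))%180,1))
pickle.dump(out,open("sil.pkl","wb"))
E
python3 m.py
```

```text
scene ['fx', 'fy', 'cx', 'cy', 'xyz', 'orientation']
blue_cell_a 0.71 px [269.3 286. ] 162 xy [0.5158 0.3718] ang 142.7
blue_cell_a 0.65 px [358.8 189.6] 75 xy [ 0.4409 -0.1029] ang 82.3
green_cell_a 0.62 px [308.3 280.6] 183 xy [0.432  0.3149] ang 99.3
green_cell_a 0.62 px [321.5 248.7] 126 xy [0.4462 0.1924] ang 21.1
green_cell_a 0.56 px [293.9 310.7] 197 xy [0.4248 0.4181] ang 101.6
red_cell 0.43 px [373.3 175.6] 64 xy [ 0.4223 -0.1938] ang 113.9
blue_dock 0.73 px [331.8 219.4] 873 xy [0.4675 0.0617] ang 142.7
green_dock 0.57 px [269.9 252.8] 1090 xy [0.5715 0.2606] ang 152.4
red_tray 0.8 px [326.6 178. ] 774 xy [ 0.5529 -0.1069] ang 131.8
multimeter 0.64 px [296.8 153.8] 273 xy [ 0.7016 -0.1987] ang 111.4
insul_tape 0.69 px [224.1 269.6] 286 xy [0.6459 0.3769] ang 123.6
side ['fx', 'fy', 'cx', 'cy', 'xyz', 'orientation']
blue_cell_a 0.86 px [303.3 298. ] 280 xy [0.5113 0.3736] ang 142.3
blue_cell_a 0.54 px [329.6 166. ] 99 xy [ 0.4381 -0.0932] ang 80.7
green_cell_a 0.82 px [342.5 277.3] 228 xy [0.4278 0.3157] ang 97.7
green_cell_a 0.65 px [349.5 318.7] 281 xy [0.421  0.4202] ang 101.4
green_cell_a 0.57 px [334.1 236.4] 208 xy [0.4394 0.192 ] ang 24.4
blue_dock 0.94 px [323.2 202.3] 1151 xy [0.4608 0.0629] ang 119.7
green_dock 0.7 px [279.6 258.6] 1753 xy [0.5646 0.2631] ang 128.6
red_tray 0.91 px [289.5 160.8] 949 xy [ 0.5524 -0.1   ] ang 76.8
insul_tape 0.8 px [237. 295.] 483 xy [0.6462 0.3788] ang 100.0
```

Request:
apply_moves --pt "0.07 0.15 0.02 0 0 -0.1" --pt "0.15 0.31 0.04 0 0 -0.2" --pt "0.15 0.31 0.04 0 0 -0.2" --pt "0.15 0.31 0.04 0 0 -0.2" --pt "0.15 0.31 0.04 0 0 -0.2" --pt "0.376 0.744 0.04 0 0 -0.38" --pt "0.376 0.744 0.04 0 0 -0.38" --pt "0.376 0.744 0.04 0 0 -0.38" --pt "0.376 0.744 0.04 0 0 -0.38" --pt "0.376 0.744 0.04 0 0 -0.38" --pt "0.376 0.744 0.04 0 0 -0.38" --pt "0.376 0.744 0.04 0 0 -0.38" --pt "0.376 0.744 0.04 0 0 -0.38" --pt "0.376 0.744 0.04 0 0 -0.38" --pt "0.376 0.744 0.04 0 0 -0.38" --jaw 0.5 --squeeze 40

```text
time: 2.82
eef_pos: [0.4991, -0.0513, 0.2823]
tcp_rot: [1.0, -0.001, -0.0, 0.0]
contact_force: [0.3, -0.5, -0.5]
opening: 0.502
finger_force: 0.0
```

```bash
cat > w.py <<'E'
from h import *
import sys,pickle
tag=sys.argv[1]; want=sys.argv[2].split(",")
st=ctrl.get_state(); im=ctrl.read_camera("wrist"); save(im,f"pics/w{tag}.png")
K,T,c=cam("wrist",st); print("t",st["time"],"cam",T[:3,3].round(3))
H=dict(blue_cell_a=.0092,green_cell_a=.0092,red_cell=.0092,blue_dock=.005,green_dock=.005,red_tray=.024,insul_tape=.019)
res=dict(K=K,T=T,im=im,s=[])
for th in want:
    z=H[th]
    for r in ctrl.silhouettes(th,"wrist"):
        if r["p"]<.3: continue
        ys,xs=np.nonzero(r["pixels"]); px=np.c_[xs,ys]; res["s"].append((th,px))
        P=onplane(px,z,K,T)[:,:2]; (cx,cy),(a,b),ang=cv2.minAreaRect((P*1000).astype(np.float32))
        if a<b: a,b,ang=b,a,ang+90
        u=np.array([np.cos(np.radians(ang)),np.sin(np.radians(ang))]); 
        print(th,round(r["p"],2),"px",px.mean(0).round(1),len(px),"mean",P.mean(0).round(4),"rect",round(cx,1),round(cy,1),"size",round(a,1),round(b,1),"ang",round(ang%180,1))
        if "cell" in th:  # white-ring side
            C=P.mean(0); s=(P-C)@u; v=im[ys,xs].astype(float); wh=v.min(1)
            print("   min-rgb along axis:",[int(wh[(s>q)&(s<=q+.007)].mean()) if ((s>q)&(s<=q+.007)).any() else -1 for q in np.arange(-.035,.034,.007)], "u",u.round(2),"rgb",v.mean(0).round())
pickle.dump(res,open(f"w{tag}.pkl","wb"))
E
python3 w.py 1 blue_cell_a,red_cell,green_cell_a,blue_dock,green_dock,red_tray
```

```text
t 2.825 cam [ 0.569 -0.052  0.406]
blue_cell_a 0.97 px [325.8 227.7] 854 mean [ 0.4394 -0.0986] rect 439.1 -98.9 size 65.8 20.2 ang 80.8
   min-rgb along axis: [89, 87, 111, 103, 95, 97, 96, 95, 124, 124] u [0.16 0.99] rgb [102. 130. 175.]
red_cell 0.83 px [410.7 240.7] 866 mean [ 0.4231 -0.1993] rect 422.8 -199.4 size 66.4 20.4 ang 115.7
   min-rgb along axis: [183, 108, 115, 113, 114, 116, 125, 121, 104, 91] u [-0.43  0.9 ] rgb [193. 127. 137.]
green_cell_a 0.7 px [ 77.9 225.6] 1054 mean [0.4425 0.1909] rect 441.7 190.8 size 66.2 24.2 ang 20.6
   min-rgb along axis: [93, 94, 100, 94, 87, 85, 86, 86, 107, 149] u [0.94 0.35] rgb [ 98. 141. 101.]
blue_dock 0.88 px [188.3 206.1] 7829 mean [0.4643 0.0614] rect 460.9 64.0 size 110.3 108.0 ang 7.8
green_dock 0.59 px [ 22.8 114.6] 4808 mean [0.5669 0.2328] rect 571.5 243.2 size 108.2 73.0 ang 10.5
red_tray 0.96 px [347.9 123. ] 10251 mean [ 0.5577 -0.1165] rect 555.2 -116.7 size 114.3 94.9 ang 11.9
```

View pics/w1.png

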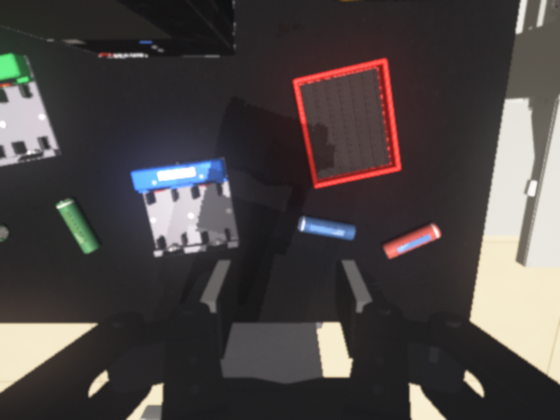

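The wrist view shows a blue cell at (326,228) with its ring on the left (+y), the red cell at (411,241), a green cell at (78,226) and the blue dock at (188,206) with its block up (+x). The tray is at (348,123), turned about 12°.

Request:
apply_moves --pt "0 0.07 0 0 0 0" --pt "0 0.15 0 0 0 0" --pt "0 0.22 0 0 0 0" --pt "0 0.3 0 0 0 0" --pt "0 0.37 0 0 0 0" --pt "0 0.39 0 0 0 0" --pt "0 0.39 0 0 0 0" --pt "0 0.39 0 0 0 0" --pt "0 0.39 0 0 0 0"

```text
time: 4.3
eef_pos: [0.4998, 0.2607, 0.2824]
tcp_rot: [1.0, -0.001, 0.0, 0.0]
contact_force: [-0.4, -0.8, -0.3]
opening: 0.499
finger_force: 0.0
```

```bash
python3 w.py 2 blue_cell_a,green_cell_a,green_dock,blue_dock,insul_tape,red_tray,red_cell
```

```text
t 4.3 cam [0.57  0.26  0.406]
blue_cell_a 0.63 px [186.9 163.3] 977 mean [0.5157 0.3701] rect 514.8 370.3 size 67.2 19.4 ang 143.0
   min-rgb along axis: [118, 128, 99, 103, 101, 98, 107, 118, 91, 84] u [-0.8  0.6] rgb [106. 135. 180.]
green_cell_a 0.97 px [153.  241.7] 819 mean [0.4232 0.4174] rect 422.8 418.4 size 70.2 18.8 ang 101.7
   min-rgb along axis: [44, 74, 72, 73, 72, 71, 74, 74, 74, 75] u [-0.2   0.98] rgb [247. 177.  71.]
green_cell_a 0.96 px [240.7 236.4] 868 mean [0.4297 0.3134] rect 429.6 313.4 size 67.7 19.6 ang 97.7
   min-rgb along axis: [88, 76, 62, 68, 95, 96, 103, 104, 95, 93] u [-0.13  0.99] rgb [ 91. 127.  90.]
green_cell_a 0.85 px [344.6 225.3] 901 mean [0.443  0.1915] rect 441.9 191.2 size 70.4 19.1 ang 21.7
   min-rgb along axis: [95, 100, 114, 91, 83, 79, 77, 71, 93, 77] u [0.93 0.37] rgb [ 91. 127.  91.]
green_dock 0.93 px [286.4 111.9] 9596 mean [0.5698 0.2594] rect 567.7 259.4 size 108.3 104.5 ang 10.0
blue_dock 0.69 px [457.6 206.6] 8060 mean [0.4637 0.0605] rect 460.7 56.7 size 111.3 111.0 ang 7.1
insul_tape 0.86 px [174.5  29.1] 1747 mean [0.6487 0.3692] rect 647.5 368.8 size 54.4 48.4 ang 46.2
```

View pics/w2.png

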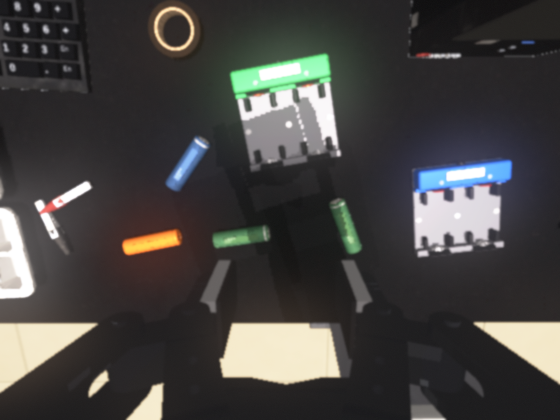

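The second view shows a blue cell at (187,163) and green cells at (241,236) and (345,225). The orange look-alike is at (153,242), and the green and blue docks are at (286,112) and (458,207), both with their blocks up. Next I fit shape models to the masks and enlarge the cells to find the ring ends.

```bash
cat > fit.py <<'E'
from h import *
import pickle
from scipy.optimize import minimize
def box(x0,x1,y0,y1,z0,z1): return np.array([[x,y,z] for x in(x0,x1) for y in(y0,y1) for z in(z0,z1)])
t=np.linspace(0,2*np.pi,24,endpoint=False)
cyl=np.array([[s*.0325,.00915*np.cos(a),.00915*np.sin(a)] for s in(-1,1) for a in t])
dock=[box(-.052,.052,-.05,.05,0,.005),box(.026,.052,-.05,.05,0,.024),box(-.052,-.045,-.05,.05,0,.005)]
tray=[box(-.056,.056,-.046,.046,0,.024)]
S=4
def render(parts,x,y,z,a,K,T):
    M=np.zeros((420*1,560*1),np.float32); c,s=np.cos(a),np.sin(a); Rm=np.array([[c,-s,0],[s,c,0],[0,0,1]])
    big=np.zeros((420*S,560*S),np.uint8)
    for p in parts:
        q=proj(p@Rm.T+[x,y,z],K,T)
        cv2.fillConvexPoly(big,cv2.convexHull(((q+.5)*S).astype(np.float32)).astype(np.int32),1)
    return cv2.resize(big.astype(np.float32),(560,420),interpolation=cv2.INTER_AREA)
def fit(parts,views,x0,zfree=False):
    # views: (mask px, K, T)
    Ms=[]
    for px,K,T in views:
        m=np.zeros((420,560),np.float32); m[px[:,1],px[:,0]]=1; Ms.append(m)
    def cost(p):
        z=x0[2] if not zfree else p[3]
        t=0
        for m,(px,K,T) in zip(Ms,views):
            r=render(parts,p[0],p[1],z,p[2],K,T); t+=np.abs(r-m).sum()/m.sum()
        return t/len(Ms)
    p0=[x0[0],x0[1],x0[3]]+([x0[2]] if zfree else [])
    st=np.vstack([p0]+[np.array(p0)+d for d in np.diag([.006,.006,.1]+([.006] if zfree else []))])
    r=minimize(cost,p0,method="Nelder-Mead",options=dict(initial_simplex=st,xatol=1e-5,fatol=1e-5))
    return r.x,r.fun
E
cat > f1.py <<'E'
from fit import *
V={k:pickle.load(open(f"w{k}.pkl","rb")) for k in "12"}
def vs(th,near):
    o=[]
    for k,v in V.items():
        for t,px in v["s"]:
            if t==th and np.hypot(*(onplane(px.mean(0),.01,v["K"],v["T"])[0,:2]-near))<.04: o.append((px,v["K"],v["T"]))
    return o
d=np.radians
for n,th,parts,near,z,a in(("blue_dock","blue_dock",dock,(.462,.06),0,d(8)),("green_dock","green_dock",dock,(.567,.26),0,d(10)),("tray","red_tray",tray,(.556,-.116),0,d(12)),
  ("blueA","blue_cell_a",[cyl],(.439,-.099),.0092,d(81)),("blueB","blue_cell_a",[cyl],(.515,.37),.0092,d(143)),("red","red_cell",[cyl],(.423,-.199),.0092,d(116)),
  ("greenA","green_cell_a",[cyl],(.442,.191),.0092,d(21)),("greenB","green_cell_a",[cyl],(.43,.313),.0092,d(98))):
    v=vs(th,near)
    for zf in ([False,True] if len(v)>1 else [False]):
        p,f=fit(parts,v,(*near,z,a),zf); print(n,len(v),"xy",p[:2].round(4),"ang",np.degrees(p[2]).round(1),"z",p[3:].round(4),"err",round(f,3))
t=[]
for k,c in(("1",(326,228)),("1",(411,241)),("2",(187,163)),("2",(345,225)),("2",(241,236)),("2",(286,112))):
    w=45 if c!=(286,112) else 65
    im=cv2.copyMakeBorder(V[k]["im"],70,70,70,70,0)[c[1]+70-w:c[1]+70+w,c[0]+70-w:c[0]+70+w]; t.append(cv2.resize(im,(260,260),interpolation=cv2.INTER_CUBIC))
save(np.vstack([np.hstack(t[:3]),np.hstack(t[3:])]),"pics/mont.png")
E
python3 f1.py
```

```text
blue_dock 2 xy [0.4622 0.061 ] ang 7.4 z [] err 0.056
blue_dock 2 xy [0.4622 0.061 ] ang 7.3 z [-0.0006] err 0.056
green_dock 2 xy [0.5664 0.2594] ang 10.2 z [] err 0.02
green_dock 2 xy [0.5664 0.2592] ang 10.3 z [0.0005] err 0.019
tray 1 xy [ 0.5557 -0.1172] ang 12.4 z [] err 0.026
blueA 1 xy [ 0.4394 -0.0983] ang 80.1 z [] err 0.099
blueB 1 xy [0.5156 0.37  ] ang 143.2 z [] err 0.091
red 1 xy [ 0.4227 -0.1983] ang 115.8 z [] err 0.089
greenA 2 xy [0.4425 0.1912] ang 21.6 z [] err 0.065
greenA 2 xy [0.442  0.1911] ang 21.7 z [0.0081] err 0.056
greenB 1 xy [0.4299 0.3127] ang 98.1 z [] err 0.055
```

View pics/mont.png

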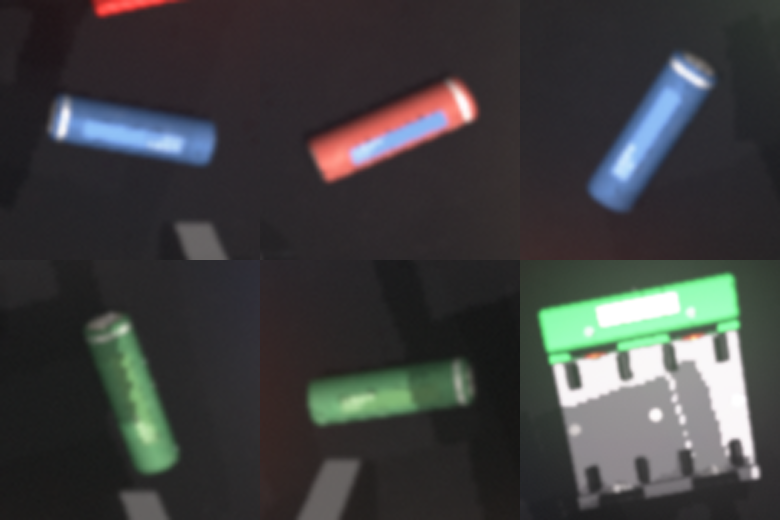

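The rings, which mark the plus ends, point as follows:

| Cell | Plus end direction |
|---|---|
| blue A | +80° |
| blue B | -37° |
| green A | +22° |
| green B | -82° |

The red cell may lie either way round. I start with blue B.

Request:
apply_moves --pt "0.01 0.05 -0.06 0 0 0.22" --pt "0.02 0.1 -0.12 0 0 0.45" --pt "0.02 0.137 -0.178 0 0 0.67" --pt "0.02 0.137 -0.178 0 0 0.9" --pt "0.02 0.137 -0.178 0 0 1"

```text
time: 5.32
eef_pos: [0.5148, 0.3721, 0.1382]
tcp_rot: [0.923, 0.385, -0.001, 0.0]
contact_force: [0.3, 0.9, 0.8]
opening: 0.501
finger_force: 0.0
```

Request:
apply_moves --pt "0 0 0 0 0 0.22" --pt "0 0 0 0 0 0.45" --pt "0 0 0 0 0 0.67" --pt "0 0 0 0 0 0.9" --pt "0 0 0 0 0 1"

```text
time: 5.95
eef_pos: [0.5155, 0.3718, 0.1399]
tcp_rot: [0.706, 0.708, -0.0, -0.0]
contact_force: [0.5, 0.1, 0.3]
opening: 0.5
finger_force: 0.0
```

Request:
apply_moves --pt "0 0 0 0 0 0.22" --pt "0 0 0 0 0 0.45" --pt "0 0 0 0 0 0.67" --pt "0 0 0 0 0 0.9" --pt "0 0 0 0 0 1" --pt "0 0 0 0 0 1"

```text
time: 6.7
eef_pos: [0.5155, 0.3718, 0.1399]
tcp_rot: [0.383, 0.924, -0.0, -0.0]
contact_force: [0.2, 0.0, 0.4]
opening: 0.504
finger_force: 0.0
```

Request:
apply_moves --pt "0 0 0 0 0 0.18" --pt "0 0 0 0 0 0.18" --pt "0 0 0 0 0 0.18" --jaw 0.55

```text
time: 7.08
eef_pos: [0.5155, 0.3717, 0.1399]
tcp_rot: [0.317, 0.948, -0.0, -0.0]
contact_force: [0.6, 0.4, -0.5]
opening: 0.552
finger_force: 0.0
```

```bash
cat > f2.py <<'E'
from fit import *
import sys
# usage: f2.py tag class x y z ang [more views]
tags,th,x,y,z,a=sys.argv[1].split(","),sys.argv[2],*map(float,sys.argv[3:7])
vs=[]
for k in tags:
    v=pickle.load(open(f"w{k}.pkl","rb"))
    for t,px in v["s"]:
        if t==th and np.hypot(*(onplane(px.mean(0),z+.005,v["K"],v["T"])[0,:2]-[x,y]))<.04: vs.append((px,v["K"],v["T"]))
parts={"d":dock,"t":tray}.get("d" if "dock" in th else "t" if "tray" in th else "c",[cyl])
for zf in(False,True):
    if zf and len(vs)<2: break
    p,f=fit(parts,vs,(x,y,z,np.radians(a)),zf); print(th,len(vs),p[:2].round(4),"ang",np.degrees(p[2]).round(1),"z",p[3:].round(4),"err",round(f,3))
st=ctrl.get_state(); q=R.from_quat(st["tcp_rot"]).as_matrix(); print("tcp",st["eef_pos"].round(4),"yaw",np.degrees(np.arctan2(q[1,0],q[0,0])).round(1),"q6",np.degrees(st["qpos"][5]).round(0),"t",st["time"])
E
python3 w.py 3 blue_cell_a && python3 f2.py 3 blue_cell_a .515 .37 .0092 143; python3 f2.py 2,3 blue_cell_a .515 .37 .0092 143
```

```text
t 7.075 cam [0.46  0.413 0.263]
blue_cell_a 0.92 px [284.  210.7] 2286 mean [0.5154 0.37  ] rect 516.6 369.2 size 68.5 19.5 ang 142.3
   min-rgb along axis: [150, 91, 93, 81, 75, 77, 85, 76, 89, 130] u [-0.79  0.61] rgb [ 93. 115. 150.]
blue_cell_a 1 [0.5159 0.3695] ang 143.1 z [] err 0.061
tcp [0.5155 0.3717 0.1399] yaw 143.0 q6 -26.0 t 7.175
blue_cell_a 2 [0.5157 0.3697] ang 143.0 z [] err 0.077
blue_cell_a 2 [0.5157 0.3699] ang 143.1 z [0.0087] err 0.076
tcp [0.5155 0.3717 0.1399] yaw 143.0 q6 -26.0 t 7.175
```

The views agree to within 1 mm, so I descend and grasp.

Request:
apply_moves --pt "0 -0.003 -0.06 0 0 0" --pt "0 -0.003 -0.11 0 0 0" --pt "0 -0.003 -0.14 0 0 0" --pt "0 -0.003 -0.1475 0 0 0" --pt "0 -0.003 -0.1475 0 0 0"

```text
time: 7.8
eef_pos: [0.5158, 0.3695, 0.0223]
tcp_rot: [0.317, 0.949, 0.0, 0.0]
contact_force: [0.7, 0.3, -0.0]
opening: 0.55
finger_force: 0.0
```

Request:
apply_moves --pt "0 0 0 0 0 0" --pt "0 0 0 0 0 0" --pt "0 0 0 0 0 0" --pt "0 0 0 0 0 0" --pt "0 0 0 0 0 0" --jaw 0 --squeeze 40

```text
time: 8.43
eef_pos: [0.5167, 0.37, 0.0238]
tcp_rot: [0.316, 0.949, 0.001, 0.001]
contact_force: [-0.5, -0.3, 6.3]
opening: 0.19
finger_force: 39.5
```

Request:
apply_moves --pt "0 0 0.06 0 0 0" --pt "0 0 0.12 0 0 0" --pt "-0.015 -0.07 0.13 0 0 0.2" --pt "-0.03 -0.14 0.13 0 0 0.4" --pt "-0.05 -0.21 0.13 0 0 0.6" --pt "-0.065 -0.28 0.13 0 0 0.8" --pt "-0.083 -0.355 0.13 0 0 0.98" --pt "-0.083 -0.355 0.13 0 0 0.98" --pt "-0.083 -0.355 0.13 0 0 0.98" --pt "-0.083 -0.355 0.13 0 0 0.98"

```text
time: 9.68
eef_pos: [0.4492, 0.0863, 0.1259]
tcp_rot: [-0.064, 0.998, 0.0, -0.0]
contact_force: [-0.5, 0.0, -0.1]
opening: 0.195
finger_force: 39.3
```

```bash
python3 w.py 4 blue_dock,blue_cell_a && python3 f2.py 4 blue_dock .462 .061 0 7.4; python3 f2.py 1,2,4 blue_dock .462 .061 0 7.4
```

```text
t 9.675 cam [0.38  0.077 0.249]
blue_dock 0.96 px [235.8 214.2] 14817 mean [0.455  0.0504] rect 468.3 59.5 size 115.3 106.1 ang 6.9
blue_cell_a 0.9 px [285.5 277. ] 6341 mean [0.4974 0.0918] rect 502.2 92.6 size 126.4 32.3 ang 7.4
   min-rgb along axis: [67, 76, 78, 77, 73, 68, 67, 67, 67, 65] u [0.99 0.13] rgb [ 80.  95. 122.]
blue_cell_a 0.88 px [ 34.2 173.7] 1923 mean [ 0.4417 -0.0871] rect 442.0 -86.7 size 48.3 19.7 ang 79.4
   min-rgb along axis: [-1, 124, 131, 134, 135, 124, 153, 122, 117, -1] u [0.18 0.98] rgb [133. 167. 208.]
blue_dock 1 [0.4631 0.0614] ang 7.4 z [] err 0.461
tcp [0.4492 0.0864 0.1258] yaw -172.7 q6 -99.0 t 9.825
blue_dock 3 [0.4624 0.0612] ang 7.3 z [] err 0.192
blue_dock 3 [0.4624 0.0611] ang 7.2 z [-0.001] err 0.191
tcp [0.4492 0.0864 0.1258] yaw -172.7 q6 -99.0 t 9.825
```

View pics/w4.png

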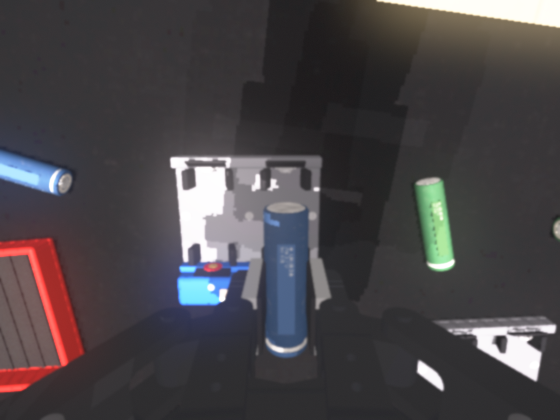

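The held cell points its ring at the blue block and sits centred over the bay, with the cheeks at columns 266 and 306 and the cell at 286. I lower it now.

Request:
apply_moves --pt "0 -0.001 -0.05 0 0 0" --pt "0 -0.001 -0.09 0 0 0" --pt "0 -0.001 -0.11 0 0 0" --pt "0 -0.001 -0.118 0 0 0" --pt "0 -0.001 -0.12 0 0 0" --pt "0 -0.001 -0.12 0 0 0"

```text
time: 10.58
eef_pos: [0.4498, 0.0846, 0.0307]
tcp_rot: [-0.063, 0.998, -0.0, 0.001]
contact_force: [-0.4, 0.3, -0.4]
opening: 0.19
finger_force: 39.4
```

Request:
apply_moves --pt "0 0 0 0 0 0" --pt "0 0 0 0 0 0" --pt "0 0 0.03 0 0 0" --pt "0 0 0.08 0 0 0" --pt "0 0 0.12 0 0 0" --pt "0 0 0.12 0 0 0" --jaw 0.42

```text
time: 11.32
eef_pos: [0.4514, 0.0845, 0.1292]
tcp_rot: [-0.063, 0.998, -0.0, 0.004]
contact_force: [0.1, -0.0, -0.2]
opening: 0.421
finger_force: 0.0
```

```bash
python3 w.py 5 blue_cell_a && python3 f2.py 5 blue_cell_a .4496 .0857 .014 7.4;python3 f2.py 5 blue_cell_a .4394 -.0983 .0092 80
```

```text
t 11.325 cam [0.381 0.075 0.252]
blue_cell_a 0.69 px [ 36.5 168.2] 2101 mean [ 0.4413 -0.0895] rect 441.6 -88.8 size 52.2 20.3 ang 79.4
   min-rgb along axis: [-1, 157, 156, 155, 155, 152, 150, 173, 143, -1] u [0.18 0.98] rgb [157. 191. 224.]
blue_cell_a 0.67 px [285.8 210.1] 2508 mean [0.4497 0.0837] rect 451.3 83.7 size 69.4 19.1 ang 7.7
   min-rgb along axis: [116, 88, 115, 102, 95, 92, 92, 92, 98, 157] u [0.99 0.13] rgb [105. 121. 156.]
blue_cell_a 1 [0.4493 0.0836] ang 7.0 z [] err 0.055
tcp [0.4489 0.0845 0.1258] yaw -172.8 q6 -99.0 t 11.425
blue_cell_a 1 [ 0.4395 -0.0998] ang 78.9 z [] err 0.031
tcp [0.4489 0.0845 0.1258] yaw -172.8 q6 -99.0 t 11.425
```

View pics/w5.png

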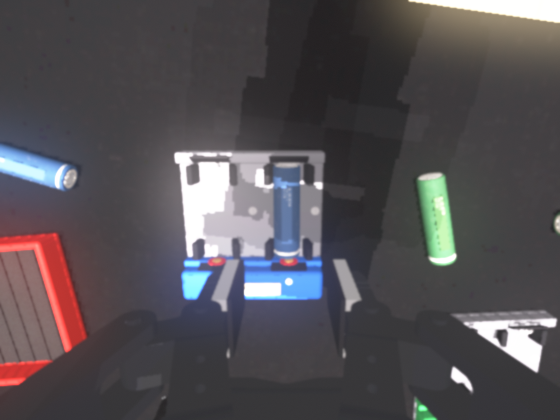

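The cell is seated between the cheeks at column 286 with its ring against the block. Blue A is next.

Request:
apply_moves --pt "-0.004 -0.06 0 0 0 -0.22" --pt "-0.008 -0.13 0 0 0 -0.45" --pt "-0.012 -0.2 0 0 0 -0.67" --pt "-0.012 -0.229 0 0 0 -0.9" --pt "-0.012 -0.229 0 0 0 -1" --pt "-0.012 -0.229 0 0 0 -1" --jaw 0.55

```text
time: 12.18
eef_pos: [0.4384, -0.0986, 0.1242]
tcp_rot: [0.324, 0.946, 0.0, -0.002]
contact_force: [-0.6, 1.0, -0.7]
opening: 0.55
finger_force: 0.0
```

Request:
apply_moves --pt "0 0 0 0 0 -0.22" --pt "0 0 0 0 0 -0.45" --pt "0 0 0 0 0 -0.67" --pt "0 0 0 0 0 -0.9" --pt "0 0 0 0 0 -1" --pt "0 0 0 0 0 -1"

```text
time: 12.92
eef_pos: [0.439, -0.098, 0.125]
tcp_rot: [0.66, 0.751, -0.0, -0.001]
contact_force: [-0.1, -0.6, -0.1]
opening: 0.551
finger_force: 0.0
```

Request:
apply_moves --pt "0 0 0 0 0 -0.2" --pt "0 0 0 0 0 -0.39" --pt "0 0 -0.03 0 0 -0.39" --pt "0 0 -0.03 0 0 -0.39"

```text
time: 13.42
eef_pos: [0.4378, -0.0976, 0.0999]
tcp_rot: [0.767, 0.641, -0.001, -0.002]
contact_force: [-0.1, -1.4, 0.9]
opening: 0.551
finger_force: 0.0
```

```bash
python3 w.py 6 blue_cell_a,red_cell,red_tray && python3 f2.py 6 blue_cell_a .4394 -.0983 .0092 80; python3 f2.py 6,1 blue_cell_a .4394 -.0983 .0092 80;python3 f2.py 1,6 red_tray .5557 -.1172 0 12.4
```

```text
t 13.425 cam [ 0.451 -0.03   0.223]
blue_cell_a 0.73 px [289.  227.3] 2968 mean [ 0.4395 -0.0987] rect 439.3 -100.1 size 69.2 19.1 ang 80.6
   min-rgb along axis: [47, 49, 55, 47, 42, 43, 42, 40, 57, 60] u [0.16 0.99] rgb [48. 61. 83.]
red_cell 0.86 px [282.7 354.3] 1811 mean [ 0.4189 -0.19  ] rect 419.5 -192.0 size 55.5 21.0 ang 116.8
   min-rgb along axis: [49, 90, 106, 108, 118, 110, 95, 92, 98, -1] u [-0.45  0.89] rgb [177. 114. 119.]
red_tray 0.93 px [474.6 222.8] 27370 mean [ 0.5473 -0.1109] rect 549.7 -115.0 size 109.5 99.2 ang 11.6
blue_cell_a 1 [ 0.4395 -0.0992] ang 79.3 z [] err 0.044
tcp [ 0.44   -0.0988  0.1026] yaw 79.7 q6 -15.0 t 13.625
blue_cell_a 2 [ 0.4395 -0.0986] ang 79.7 z [] err 0.076
blue_cell_a 2 [ 0.4394 -0.0986] ang 79.4 z [0.0083] err 0.074
tcp [ 0.44   -0.0988  0.1026] yaw 79.7 q6 -15.0 t 13.625
red_tray 2 [ 0.5557 -0.1174] ang 11.9 z [] err 0.02
red_tray 2 [ 0.5555 -0.1172] ang 12.2 z [0.0007] err 0.02
tcp [ 0.44   -0.0988  0.1026] yaw 79.7 q6 -15.0 t 13.625
```

Request:
apply_moves --pt "0 0 -0.05 0 0 0" --pt "0 0 -0.08 0 0 0" --pt "0 0 -0.097 0 0 0" --pt "0 0 -0.097 0 0 0"

```text
time: 14.12
eef_pos: [0.4394, -0.0986, 0.0241]
tcp_rot: [0.768, 0.641, -0.0, -0.001]
contact_force: [-0.2, 0.1, -0.0]
opening: 0.548
finger_force: 0.0
```

Request:
apply_moves --pt "0 0 0 0 0 0" --pt "0 0 0 0 0 0" --pt "0 0 0 0 0 0" --pt "0 0 0 0 0 0" --pt "0 0 0 0 0 0" --jaw 0

```text
time: 14.75
eef_pos: [0.4406, -0.0991, 0.0256]
tcp_rot: [0.768, 0.641, 0.0, 0.001]
contact_force: [-0.6, 0.9, 6.1]
opening: 0.192
finger_force: 39.4
```

Request:
apply_moves --pt "0 0 0.06 0 0 0" --pt "0 0 0.119 0 0 -0.2" --pt "0.01 0.05 0.119 0 0 -0.4" --pt "0.01 0.1 0.119 0 0 -0.6" --pt "0.02 0.15 0.119 0 0 -0.8" --pt "0.0205 0.166 0.119 0 0 -1" --pt "0.0205 0.166 0.119 0 0 -1"

```text
time: 15.62
eef_pos: [0.4556, 0.035, 0.1193]
tcp_rot: [0.954, 0.3, -0.0, -0.0]
contact_force: [-0.1, -0.6, 0.3]
opening: 0.193
finger_force: 39.3
```

Request:
apply_moves --pt "0 0 0 0 0 -0.22" --pt "0 0 0 0 0 -0.45" --pt "0 0 0 0 0 -0.607" --pt "0 0 0 0 0 -0.607" --pt "0 0 0 0 0 -0.607" --pt "0 0 0 0 0 -0.607"

```text
time: 16.38
eef_pos: [0.4559, 0.0339, 0.1195]
tcp_rot: [0.998, 0.065, 0.0, 0.0]
contact_force: [-0.0, 0.3, -0.1]
opening: 0.191
finger_force: 39.2
```

```bash
python3 w.py 7 blue_dock,blue_cell_a && python3 f2.py 7 blue_cell_a .4496 .0857 .014 7.4;  python3 f2.py 7 blue_cell_a .4564 .0341 .104 7.4; python3 f2.py 7 blue_dock .4624 .061 0 7.4
```

```text
t 16.375 cam [0.525 0.042 0.243]
blue_dock 0.77 px [243.3 183.7] 16238 mean [0.4746 0.065 ] rect 460.5 61.4 size 113.0 106.8 ang 9.0
blue_cell_a 0.94 px [209.3 221.1] 2618 mean [0.4471 0.0851] rect 445.9 84.8 size 69.7 19.1 ang 7.2
   min-rgb along axis: [84, 89, 106, 149, 104, 98, 108, 109, 140, 163] u [0.99 0.13] rgb [115. 136. 175.]
blue_cell_a 0.77 px [285.6 276.4] 6097 mean [0.4119 0.0278] rect 407.6 27.4 size 121.1 30.4 ang 7.2
   min-rgb along axis: [92, 89, 84, 83, 84, 85, 86, 85, 87, 84] u [0.99 0.12] rgb [ 96. 115. 149.]
blue_cell_a 1 [0.4485 0.084 ] ang 7.5 z [] err 0.063
tcp [0.4559 0.0341 0.1195] yaw 7.4 q6 74.0 t 16.525
blue_cell_a 1 [0.4566 0.0336] ang 7.1 z [] err 0.083
tcp [0.4559 0.0341 0.1195] yaw 7.4 q6 74.0 t 16.525
blue_dock 1 [0.4633 0.0613] ang 7.5 z [] err 0.425
tcp [0.4559 0.0341 0.1195] yaw 7.4 q6 74.0 t 16.525
```

View pics/w7.png

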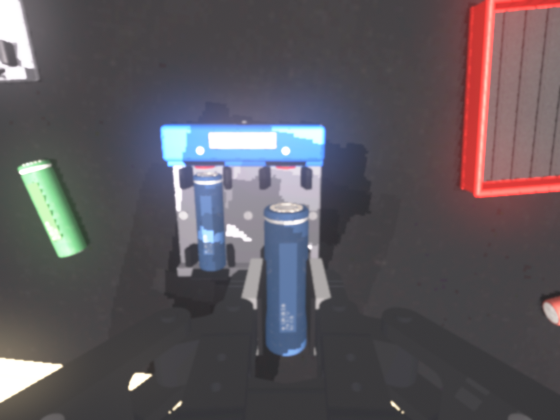

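The ring of the held cell points up, toward the block. The first cell lies between its cheeks at column 208, and the held cell at column 286 lines up with the right bay, so I lower it.

Request:
apply_moves --pt "0 0 -0.05 0 0 0" --pt "0 0 -0.09 0 0 0" --pt "0 0 -0.105 0 0 0" --pt "0 0 -0.11 0 0 0" --pt "0 0 -0.11 0 0 0"

```text
time: 17.15
eef_pos: [0.4567, 0.0341, 0.0323]
tcp_rot: [0.998, 0.064, 0.001, 0.0]
contact_force: [-0.6, -0.0, -0.1]
opening: 0.189
finger_force: 39.2
```

Request:
apply_moves --pt "0 0 0 0 0 0" --pt "0 0 0 0 0 0" --pt "0 0 0.03 0 0 0" --pt "0 0 0.08 0 0 0" --pt "0 0 0.12 0 0 0" --pt "0 0 0.12 0 0 0" --pt "0 0 0.12 0 0 0" --jaw 0.4

```text
time: 18.02
eef_pos: [0.4555, 0.0342, 0.1271]
tcp_rot: [0.998, 0.064, -0.0, -0.0]
contact_force: [0.8, 0.7, -0.7]
opening: 0.398
finger_force: 0.0
```

```bash
python3 w.py 8 blue_cell_a && python3 f2.py 5,7,8 blue_cell_a .4496 .0857 .014 7.4;  python3 f2.py 8 blue_cell_a .4564 .0341 .014 7.4
```

```text
t 18.025 cam [0.525 0.043 0.25 ]
blue_cell_a 0.75 px [286.1 213.6] 2479 mean [0.4565 0.0336] rect 455.0 33.3 size 69.7 18.8 ang 7.0
   min-rgb along axis: [101, 78, 87, 83, 81, 83, 95, 98, 126, 139] u [0.99 0.12] rgb [ 97. 116. 153.]
blue_cell_a 0.65 px [212.2 216.6] 2506 mean [0.4477 0.085 ] rect 446.1 84.8 size 70.0 19.2 ang 7.3
   min-rgb along axis: [76, 82, 112, 135, 88, 85, 93, 91, 137, 139] u [0.99 0.13] rgb [104. 125. 162.]
blue_cell_a 3 [0.4487 0.0839] ang 7.4 z [] err 0.062
blue_cell_a 3 [0.4484 0.0838] ang 7.2 z [0.0142] err 0.063
tcp [0.4549 0.0343 0.1261] yaw 7.4 q6 74.0 t 18.125
blue_cell_a 1 [0.4571 0.0338] ang 7.9 z [] err 0.051
tcp [0.4549 0.0343 0.1261] yaw 7.4 q6 74.0 t 18.125
```

Both blue cells are seated, with the axis measured 14.2 mm up. Green A is next.

Request:
apply_moves --pt "-0.006 0.06 0 0 0 0.16" --pt "-0.012 0.13 0 0 0 0.318" --pt "-0.017 0.196 0 0 0 0.318" --pt "-0.017 0.196 0 0 0 0.318" --pt "-0.017 0.196 -0.03 0 0 0.318" --pt "-0.017 0.196 -0.03 0 0 0.318" --jaw 0.55

```text
time: 18.88
eef_pos: [0.4402, 0.1899, 0.1008]
tcp_rot: [0.982, 0.188, -0.003, 0.0]
contact_force: [0.5, -0.6, 0.2]
opening: 0.55
finger_force: 0.0
```

```bash
python3 w.py 9 green_cell_a && python3 f2.py 9 green_cell_a .442 .191 .0092 21.7
```

```text
t 18.875 cam [0.506 0.215 0.224]
green_cell_a 0.98 px [ 87.1 169.4] 3484 mean [0.4295 0.3144] rect 429.6 314.1 size 71.1 19.0 ang 99.0
   min-rgb along axis: [98, 111, 88, 97, 98, 97, 102, 109, 101, 104] u [-0.16  0.99] rgb [104. 148. 105.]
green_cell_a 0.64 px [284.8 221.5] 2890 mean [0.4424 0.191 ] rect 441.0 190.3 size 68.3 18.5 ang 21.7
   min-rgb along axis: [44, 45, 48, 45, 43, 44, 43, 43, 76, 78] u [0.93 0.37] rgb [52. 72. 53.]
green_cell_a 1 [0.4415 0.1906] ang 21.8 z [] err 0.067
tcp [0.4421 0.1902 0.103 ] yaw 21.6 q6 80.0 t 18.975
```

Request:
apply_moves --pt "0 0.001 -0.05 0 0 0" --pt "0 0.001 -0.08 0 0 0" --pt "0 0.001 -0.097 0 0 0" --pt "0 0.001 -0.097 0 0 0"

```text
time: 19.48
eef_pos: [0.4422, 0.1914, 0.0257]
tcp_rot: [0.982, 0.188, -0.001, 0.0]
contact_force: [0.5, 0.2, 1.1]
opening: 0.551
finger_force: 0.0
```

Request:
apply_moves --pt "0 0 0 0 0 0" --pt "0 0 0 0 0 0" --pt "0 0 0 0 0 0" --pt "0 0 0 0 0 0" --pt "0 0 0 0 0 0" --jaw 0

```text
time: 20.1
eef_pos: [0.4435, 0.192, 0.0274]
tcp_rot: [0.982, 0.188, 0.001, 0.0]
contact_force: [-1.0, -0.9, 6.9]
opening: 0.185
finger_force: 39.2
```

Request:
apply_moves --pt "0 0 0.06 0 0 0" --pt "0 0 0.118 0 0 0" --pt "0.06 0.02 0.118 0 0 -0.12" --pt "0.12 0.04 0.118 0 0 -0.25" --pt "0.1495 0.051 0.118 0 0 -0.253" --pt "0.1495 0.051 0.118 0 0 -0.253" --pt "0.1495 0.051 0.118 0 0 -0.253" --pt "0.1495 0.051 0.118 0 0 -0.253"

```text
time: 21.1
eef_pos: [0.5607, 0.2323, 0.1199]
tcp_rot: [0.996, 0.09, -0.001, 0.0]
contact_force: [0.2, -0.7, -0.8]
opening: 0.189
finger_force: 39.4
```

```bash
python3 w.py a green_dock,green_cell_a && python3 f2.py a green_cell_a .5617 .232 .104 10.2; python3 f2.py a green_dock .5664 .2593 0 10.2
```

```text
t 21.1 cam [0.629 0.244 0.243]
green_dock 0.56 px [240.7 188.6] 18959 mean [0.5738 0.2656] rect 564.0 259.7 size 111.3 106.7 ang 11.1
green_cell_a 0.7 px [285.6 278.7] 5834 mean [0.5149 0.2236] rect 510.2 222.7 size 118.8 30.3 ang 10.6
   min-rgb along axis: [90, 87, 83, 83, 85, 85, 86, 87, 90, 94] u [0.98 0.18] rgb [ 99. 127.  99.]
green_cell_a 0.7 px [ 29.5 345.8] 1504 mean [0.4258 0.4062] rect 425.1 406.0 size 50.5 22.2 ang 100.3
   min-rgb along axis: [-1, 55, 66, 114, 111, 112, 110, 109, 123, -1] u [-0.18  0.98] rgb [250. 212. 103.]
green_cell_a 1 [0.5597 0.2317] ang 10.7 z [] err 0.119
tcp [0.5613 0.2324 0.1204] yaw 10.3 q6 93.0 t 21.25
green_dock 1 [0.5666 0.2591] ang 10.3 z [] err 0.213
tcp [0.5613 0.2324 0.1204] yaw 10.3 q6 93.0 t 21.25
```

View pics/wa.png

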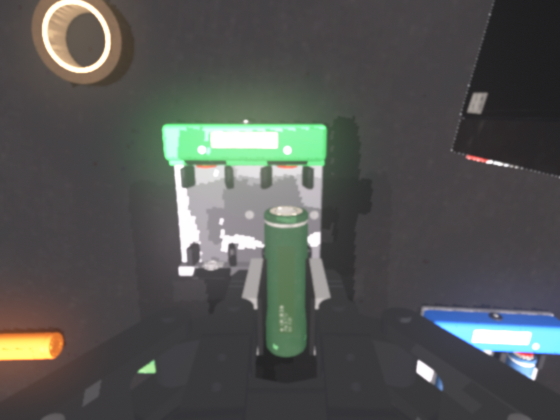

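The held green cell has its ring toward the green block and is centred on the right bay between columns 265 and 305. I lower it.

Request:
apply_moves --pt "0.001 0 -0.05 0 0 0" --pt "0.001 0 -0.09 0 0 0" --pt "0.001 0 -0.105 0 0 0" --pt "0.001 0 -0.109 0 0 0" --pt "0.001 0 -0.109 0 0 0"

```text
time: 21.88
eef_pos: [0.5635, 0.2327, 0.0343]
tcp_rot: [0.996, 0.09, 0.001, -0.0]
contact_force: [-0.1, -0.2, 0.3]
opening: 0.187
finger_force: 39.4
```

Request:
apply_moves --pt "0 0 0 0 0 0" --pt "0 0 0 0 0 0" --pt "0 0 0.03 0 0 0" --pt "0 0 0.08 0 0 0" --pt "0 0 0.12 0 0 0" --pt "0 0 0.12 0 0 0" --pt "0 0 0.12 0 0 0" --jaw 0.4

```text
time: 22.75
eef_pos: [0.5622, 0.2324, 0.1285]
tcp_rot: [0.996, 0.09, -0.0, 0.0]
contact_force: [-0.1, -1.0, -0.7]
opening: 0.398
finger_force: 0.0
```

```bash
python3 w.py b green_cell_a && python3 f2.py b green_cell_a .5617 .232 .014 10.2
```

```text
t 22.75 cam [0.631 0.244 0.252]
green_cell_a 0.98 px [ 33.4 340.6] 1630 mean [0.4253 0.4092] rect 425.1 409.3 size 58.1 22.1 ang 102.2
   min-rgb along axis: [52, 57, 92, 118, 114, 113, 114, 116, 121, 131] u [-0.21  0.98] rgb [251. 216. 107.]
green_cell_a 0.84 px [285.1 215.6] 2354 mean [0.5613 0.2322] rect 560.1 232.0 size 69.6 18.3 ang 10.7
   min-rgb along axis: [99, 113, 103, 99, 97, 97, 99, 102, 127, 163] u [0.98 0.19] rgb [112. 141. 111.]
green_cell_a 1 [0.5621 0.2322] ang 10.8 z [] err 0.081
tcp [0.5616 0.2323 0.1273] yaw 10.3 q6 93.0 t 22.85
```

Request:
apply_moves --pt "-0.05 0.03 0 0 0 0.22" --pt "-0.1 0.06 0 0 0 0.45" --pt "-0.165 0.101 0 0 0 0.67" --pt "-0.165 0.101 0 0 0 0.9" --pt "-0.165 0.101 0 0 0 1" --pt "-0.165 0.101 0 0 0 1" --jaw 0.55

```text
time: 23.6
eef_pos: [0.4298, 0.3131, 0.1278]
tcp_rot: [0.886, 0.464, -0.001, -0.0]
contact_force: [-0.4, 0.2, -0.5]
opening: 0.549
finger_force: 0.0
```

Request:
apply_moves --pt "0 0 0 0 0 0.22" --pt "0 0 0 0 0 0.45" --pt "0 0 0 0 0 0.67" --pt "0 0 -0.03 0 0 0.9" --pt "0 0 -0.03 0 0 0.953" --pt "0 0 -0.03 0 0 0.953" --pt "0 0 -0.03 0 0 0.953"

```text
time: 24.48
eef_pos: [0.4309, 0.3133, 0.105]
tcp_rot: [0.656, 0.755, -0.0, -0.0]
contact_force: [-0.4, 0.1, -0.1]
opening: 0.553
finger_force: 0.0
```

```bash
python3 w.py c green_cell_a && python3 f2.py c green_cell_a .43 .313 .0092 98;python3 f2.py 2,9,c green_cell_a .43 .313 .0092 98
```

```text
t 24.475 cam [0.421 0.382 0.228]
green_cell_a 0.82 px [283.5 223.3] 2748 mean [0.4296 0.3132] rect 429.9 311.4 size 68.5 18.8 ang 98.9
   min-rgb along axis: [108, 56, 45, 45, 45, 46, 49, 46, 45, 71] u [-0.15  0.99] rgb [56. 76. 56.]
green_cell_a 0.57 px [298.4  52.7] 3550 mean [0.4239 0.4147] rect 424.1 413.9 size 56.7 19.4 ang 101.9
   min-rgb along axis: [52, 68, 78, 89, 86, 85, 89, 88, 83, -1] u [-0.21  0.98] rgb [249. 185.  84.]
green_cell_a 1 [0.4296 0.313 ] ang 98.3 z [] err 0.087
tcp [0.4309 0.3134 0.1053] yaw 98.1 q6 17.0 t 24.575
green_cell_a 3 [0.4299 0.3124] ang 98.6 z [] err 0.074
green_cell_a 3 [0.4295 0.3125] ang 98.5 z [0.0077] err 0.066
tcp [0.4309 0.3134 0.1053] yaw 98.1 q6 17.0 t 24.575
```

Request:
apply_moves --pt "-0.0015 -0.001 -0.05 0 0 0" --pt "-0.0015 -0.001 -0.08 0 0 0" --pt "-0.0015 -0.001 -0.099 0 0 0" --pt "-0.0015 -0.001 -0.099 0 0 0"

```text
time: 25.08
eef_pos: [0.429, 0.3122, 0.0251]
tcp_rot: [0.655, 0.756, -0.001, -0.0]
contact_force: [-0.1, 1.2, -0.6]
opening: 0.549
finger_force: 0.0
```

Request:
apply_moves --pt "0 0 0 0 0 0" --pt "0 0 0 0 0 0" --pt "0 0 0 0 0 0" --pt "0 0 0 0 0 0" --pt "0 0 0 0 0 0" --jaw 0

```text
time: 25.7
eef_pos: [0.4306, 0.313, 0.0274]
tcp_rot: [0.655, 0.756, 0.001, 0.001]
contact_force: [0.6, -0.6, 6.1]
opening: 0.187
finger_force: 39.3
```

Request:
apply_moves --pt "0 0 0.06 0 0 0" --pt "0 0 0.118 0 0 0.2" --pt "0.06 -0.015 0.118 0 0 0.4" --pt "0.12 -0.03 0.118 0 0 0.6" --pt "0.1535 -0.037 0.118 0 0 0.8" --pt "0.1535 -0.037 0.118 0 0 1" --pt "0.1535 -0.037 0.118 0 0 1"

```text
time: 26.58
eef_pos: [0.5521, 0.2826, 0.1196]
tcp_rot: [0.317, 0.948, -0.0, -0.001]
contact_force: [-1.0, 0.3, -0.1]
opening: 0.191
finger_force: 39.4
```

Request:
apply_moves --pt "0 0 0 0 0 0.22" --pt "0 0 0 0 0 0.45" --pt "0 0 0 0 0 0.67" --pt "0 0 0 0 0 0.9" --pt "0 0 0 0 0 1" --pt "0 0 0 0 0 1"

```text
time: 27.32
eef_pos: [0.5516, 0.2831, 0.12]
tcp_rot: [-0.07, 0.998, -0.0, -0.0]
contact_force: [0.7, 0.5, -0.6]
opening: 0.185
finger_force: 39.3
```

Request:
apply_moves --pt "0 0 0 0 0 0.048" --pt "0 0 0 0 0 0.048" --pt "0 0 0 0 0 0.048"

```text
time: 27.7
eef_pos: [0.5521, 0.283, 0.1202]
tcp_rot: [-0.089, 0.996, -0.0, -0.0]
contact_force: [0.7, -0.3, -0.4]
opening: 0.185
finger_force: 39.3
```

```bash
python3 w.py d green_dock,green_cell_a && python3 f2.py d green_cell_a .5525 .283 .104 10.2; python3 f2.py d green_cell_a .5617 .232 .014 10.2; python3 f2.py b,d green_cell_a .5617 .232 .014 10.2;python3 f2.py d green_dock .5665 .2592 0 10.2
```

```text
t 27.7 cam [0.484 0.27  0.244]
green_dock 0.69 px [240.  214.5] 12568 mean [0.5578 0.2508] rect 572.3 257.3 size 116.8 105.2 ang 9.3
green_cell_a 0.85 px [208.9 220.8] 2705 mean [0.564  0.2309] rect 565.9 231.1 size 70.8 19.9 ang 10.1
   min-rgb along axis: [190, 172, 184, 192, 187, 170, 169, 160, 157, 223] u [0.98 0.18] rgb [183. 219. 184.]
green_cell_a 0.77 px [285.4 274.8] 6011 mean [0.5955 0.2901] rect 600.1 291.0 size 119.9 30.8 ang 10.9
   min-rgb along axis: [121, 123, 122, 120, 116, 109, 108, 107, 105, 104] u [0.98 0.19] rgb [130. 164. 130.]
green_cell_a 0.62 px [522.   56.5] 2491 mean [0.4261 0.4056] rect 426.1 405.5 size 47.8 19.1 ang 102.6
   min-rgb along axis: [-1, 72, 92, 154, 152, 155, 153, 151, 150, -1] u [-0.22  0.98] rgb [254. 237. 141.]
green_cell_a 1 [0.5517 0.2823] ang 10.2 z [] err 0.087
tcp [0.5523 0.2829 0.1203] yaw -169.7 q6 -83.0 t 27.85
green_cell_a 1 [0.5627 0.2319] ang 10.3 z [] err 0.049
tcp [0.5523 0.2829 0.1203] yaw -169.7 q6 -83.0 t 27.85
green_cell_a 2 [0.5625 0.2321] ang 10.1 z [] err 0.073
green_cell_a 2 [0.5628 0.2321] ang 10.4 z [0.0142] err 0.073
tcp [0.5523 0.2829 0.1203] yaw -169.7 q6 -83.0 t 27.85
green_dock 1 [0.5671 0.2588] ang 10.1 z [] err 0.797
tcp [0.5523 0.2829 0.1203] yaw -169.7 q6 -83.0 t 27.85
```

View pics/wd.png

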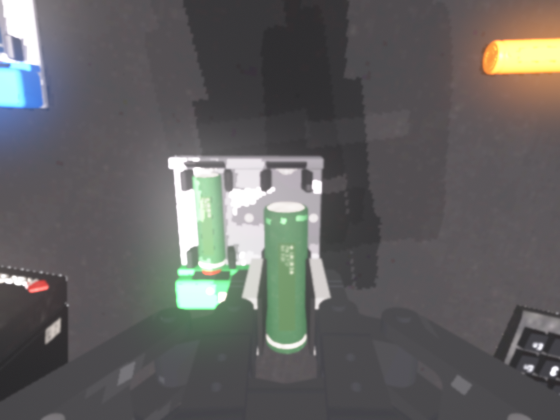

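Green A is seated at column 208, its axis measured 14.2 mm up. The held cell's ring faces the block at the bottom of the picture, centred on the left bay (columns 267 to 307), so I lower it.

Request:
apply_moves --pt "0.001 0 -0.05 0 0 0" --pt "0.001 0 -0.09 0 0 0" --pt "0.001 0 -0.105 0 0 0" --pt "0.001 0 -0.109 0 0 0" --pt "0.001 0 -0.109 0 0 0"

```text
time: 28.48
eef_pos: [0.5541, 0.2833, 0.0343]
tcp_rot: [-0.09, 0.996, 0.0, 0.001]
contact_force: [-0.2, -0.2, 0.0]
opening: 0.189
finger_force: 39.3
```

Request:
apply_moves --pt "0 0 0 0 0 0" --pt "0 0 0 0 0 0" --pt "0 0 0.03 0 0 0" --pt "0 0 0.08 0 0 0" --pt "0 0 0.12 0 0 0" --pt "0 0 0.12 0 0 0" --pt "0 0 0.12 0 0 0" --jaw 0.4

```text
time: 29.35
eef_pos: [0.5526, 0.2828, 0.1285]
tcp_rot: [-0.09, 0.996, -0.0, -0.0]
contact_force: [0.3, 0.9, 0.7]
opening: 0.402
finger_force: 0.0
```

```bash
python3 w.py e green_cell_a && python3 f2.py e green_cell_a .5525 .283 .014 10.2
```

```text
t 29.35 cam [0.484 0.27  0.252]
green_cell_a 0.86 px [519.1  58.2] 2528 mean [0.4256 0.4085] rect 425.5 408.6 size 53.0 18.4 ang 101.9
   min-rgb along axis: [-1, 60, 108, 130, 129, 130, 130, 129, 128, -1] u [-0.21  0.98] rgb [253. 233. 121.]
green_cell_a 0.76 px [211.4 217.3] 2619 mean [0.5645 0.2308] rect 566.3 230.8 size 70.6 20.6 ang 10.8
   min-rgb along axis: [164, 143, 161, 167, 161, 140, 139, 129, 124, 195] u [0.98 0.19] rgb [156. 191. 155.]Traceback (most recent call last):
  File "f2.py", line 13, in <module>
    p,f=fit(parts,vs,(x,y,z,np.radians(a)),zf); print(th,len(vs),p[:2].round(4),"ang",np.degrees(p[2]).round(1),"z",p[3:].round(4),"err",round(f,3))
        ~~~^^^^^^^^^^^^^^^^^^^^^^^^^^^^^^^^^^^
  File "fit.py", line 30, in fit
    r=minimize(cost,p0,method="Nelder-Mead",options=dict(initial_simplex=st,xatol=1e-5,fatol=1e-5))
    res = _minimize_neldermead(fun, x0, args, callback, bounds=bounds,
                               **options)
    fsim[k] = func(sim[k])
              ~~~~^^^^^^^^
    fx = function(np.copy(x), *(wrapper_args + args))
  File "fit.py", line 27, in cost
    return t/len(Ms)
           ~^~~~~~~~
ZeroDivisionError: division by zero
```

The network missed the placed cell, so I look at the picture itself.

View pics/we.png

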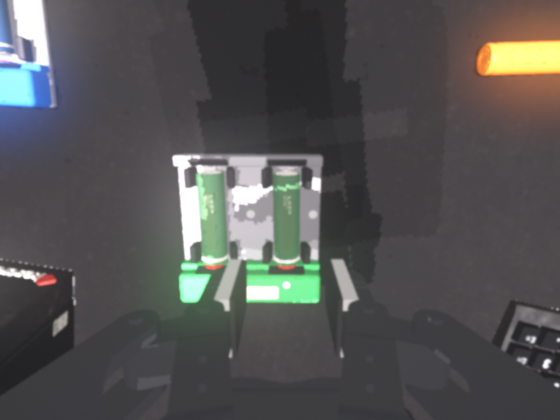

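Both green cells (columns 212 and 287) are seated with their rings at the block. The red cell is last.

Request:
apply_moves --pt "-0.02 -0.075 0 0 0 -0.1" --pt "-0.04 -0.15 0 0 0 -0.2" --pt "-0.06 -0.225 0 0 0 -0.35" --pt "-0.08 -0.3 0 0 0 -0.5" --pt "-0.1 -0.375 0 0 0 -0.65" --pt "-0.12 -0.45 0 0 0 -0.8" --pt "-0.14 -0.525 0 0 0 -0.95" --pt "-0.163 -0.602 0 0 0 -1" --pt "-0.163 -0.602 0 0 0 -1" --pt "-0.163 -0.602 0 0 0 -1" --jaw 0.55

```text
time: 30.7
eef_pos: [0.422, -0.1982, 0.128]
tcp_rot: [0.298, 0.954, 0.001, -0.001]
contact_force: [0.5, 0.2, 0.0]
opening: 0.555
finger_force: 0.0
```

Request:
apply_moves --pt "0 0 0 0 0 -0.22" --pt "0 0 0 0 0 -0.45" --pt "0 0 -0.02 0 0 -0.655" --pt "0 0 -0.03 0 0 -0.655" --pt "0 0 -0.03 0 0 -0.655" --pt "0 0 -0.03 0 0 -0.655"

```text
time: 31.45
eef_pos: [0.4231, -0.1983, 0.1053]
tcp_rot: [0.53, 0.848, 0.0, 0.0]
contact_force: [-0.5, -0.2, 0.7]
opening: 0.553
finger_force: 0.0
```

```bash
python3 w.py f red_cell && python3 f2.py f red_cell .4227 -.1985 .0092 115.8;python3 f2.py 1,f red_cell .4227 -.1985 .0092 115.8
```

```text
t 31.45 cam [ 0.393 -0.136  0.229]
red_cell 0.57 px [285.  224.6] 2816 mean [ 0.4231 -0.1993] rect 423.7 -200.7 size 68.7 18.7 ang 115.9
   min-rgb along axis: [101, 61, 63, 59, 50, 51, 55, 51, 45, 72] u [-0.44  0.9 ] rgb [100.  65.  69.]
red_cell 1 [ 0.4234 -0.2   ] ang 116.0 z [] err 0.056
tcp [ 0.4231 -0.1987  0.1056] yaw 115.9 q6 -64.0 t 31.55
red_cell 2 [ 0.4229 -0.1991] ang 115.9 z [] err 0.075
red_cell 2 [ 0.4229 -0.1995] ang 115.8 z [0.0083] err 0.072
tcp [ 0.4231 -0.1987  0.1056] yaw 115.9 q6 -64.0 t 31.55
```

Request:
apply_moves --pt "0 -0.001 -0.05 0 0 0" --pt "0 -0.001 -0.08 0 0 0" --pt "0 -0.001 -0.099 0 0 0" --pt "0 -0.001 -0.099 0 0 0"

```text
time: 32.05
eef_pos: [0.4223, -0.1992, 0.0253]
tcp_rot: [0.531, 0.847, 0.0, -0.001]
contact_force: [-0.1, -0.4, -0.4]
opening: 0.546
finger_force: 0.0
```

Request:
apply_moves --pt "0 0 0 0 0 0" --pt "0 0 0 0 0 0" --pt "0 0 0 0 0 0" --pt "0 0 0 0 0 0" --pt "0 0 0 0 0 0" --jaw 0

```text
time: 32.67
eef_pos: [0.4237, -0.2001, 0.0273]
tcp_rot: [0.531, 0.847, -0.0, 0.001]
contact_force: [-1.2, 0.8, 6.5]
opening: 0.189
finger_force: 39.2
```

Request:
apply_moves --pt "0 0 0.06 0 0 0" --pt "0 0 0.118 0 0 0.2" --pt "0.06 0.035 0.118 0 0 0.4" --pt "0.12 0.07 0.118 0 0 0.6" --pt "0.166 0.103 0.118 0 0 0.8" --pt "0.166 0.103 0.118 0 0 1" --pt "0.166 0.103 0.118 0 0 1"

```text
time: 33.55
eef_pos: [0.5555, -0.1165, 0.1199]
tcp_rot: [0.167, 0.986, 0.0, -0.0]
contact_force: [0.7, 0.8, -1.2]
opening: 0.192
finger_force: 39.4
```

Request:
apply_moves --pt "0 0 0 0 0 0.22" --pt "0 0 0 0 0 0.45" --pt "0 0 0 0 0 0.696" --pt "0 0 0 0 0 0.696" --pt "0 0 0 0 0 0.696" --pt "0 0 0 0 0 0.696"

```text
time: 34.3
eef_pos: [0.5554, -0.1172, 0.1203]
tcp_rot: [-0.105, 0.994, 0.0, -0.0]
contact_force: [-0.7, 0.4, -0.6]
opening: 0.187
finger_force: 39.4
```

```bash
python3 w.py g red_tray,red_cell; python3 f2.py g red_cell .5556 -.1173 .103 12.2;python3 f2.py 1,6,g red_tray .5557 -.1172 0 12.4
```

```text
t 34.3 cam [ 0.487 -0.132  0.244]
red_tray 0.62 px [285.9 196.5] 17603 mean [ 0.5382 -0.1212] rect 553.7 -117.9 size 113.0 95.1 ang 11.9
red_cell 0.7 px [285.4 272.5] 5939 mean [ 0.5968 -0.1091] rect 601.6 -108.2 size 119.5 30.3 ang 11.8
   min-rgb along axis: [68, 76, 81, 80, 78, 74, 74, 73, 73, 73] u [0.98 0.21] rgb [136.  92.  96.]
red_cell 1 [ 0.5544 -0.118 ] ang 12.0 z [] err 0.088
tcp [ 0.5555 -0.1171  0.1203] yaw -167.9 q6 -124.0 t 34.45
red_tray 3 [ 0.5553 -0.1174] ang 11.8 z [] err 0.159
red_tray 3 [ 0.5552 -0.1173] ang 11.8 z [0.0006] err 0.158
tcp [ 0.5555 -0.1171  0.1203] yaw -167.9 q6 -124.0 t 34.45
```

View pics/wg.png

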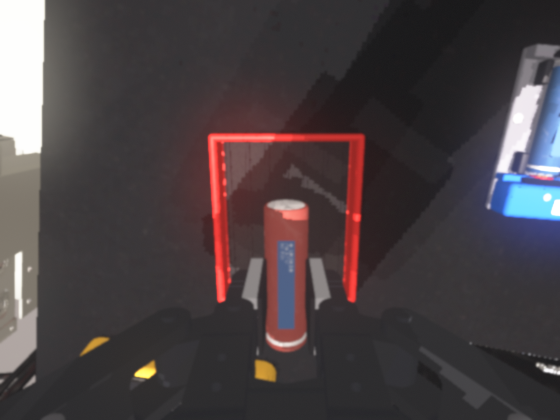

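The red cell is centred over the tray (column 286, tray from 210 to 362) and in line with its ribs. The yellow multimeter shows beyond the tray, clear of the fingers.

Request:
apply_moves --pt "0 0 -0.05 0 0 0" --pt "0 0 -0.09 0 0 0" --pt "0 0 -0.106 0 0 0" --pt "0 0 -0.11 0 0 0" --pt "0 0 -0.11 0 0 0"

```text
time: 35.08
eef_pos: [0.5564, -0.1174, 0.0334]
tcp_rot: [-0.106, 0.994, -0.001, 0.001]
contact_force: [-1.2, 1.2, 0.1]
opening: 0.194
finger_force: 39.4
```

Request:
apply_moves --pt "0 0 0 0 0 0" --pt "0 0 0 0 0 0" --pt "0 0 0.03 0 0 0" --pt "0 0 0.08 0 0 0" --pt "-0.03 0 0.14 0 0 0" --pt "-0.06 0 0.2 0 0 0" --pt "-0.06 0 0.2 0 0 0" --pt "-0.06 0 0.2 0 0 0" --pt "-0.06 0 0.2 0 0 0" --jaw 0.45

```text
time: 36.2
eef_pos: [0.5069, -0.1167, 0.1906]
tcp_rot: [-0.106, 0.994, 0.001, -0.001]
contact_force: [-0.3, 0.3, -0.1]
opening: 0.454
finger_force: 0.0
```

```bash
python3 w.py h red_cell,blue_cell_a,red_tray; python3 f2.py h red_cell .5556 -.1173 .013 12.2; python3 m.py
python3 - <<'E'
from h import *
a=cv2.imread("pics/wh.png"); s=ctrl.read_camera("side"); save(s,"pics/s1.png"); s=s[:,:,::-1]
s=cv2.resize(s[120:330,220:400],(480,560)); a=a[:420,:560]
c=np.zeros((560,800,3),np.uint8); c[:,:480]=s; c[:240,480:]=cv2.resize(a,(320,240)); cv2.imwrite("pics/fin.png",c)
E
```

```text
t 36.2 cam [ 0.439 -0.132  0.314]
red_cell 0.73 px [272.5 247.8] 1426 mean [ 0.5577 -0.1183] rect 558.7 -118.7 size 70.4 18.6 ang 12.0
   min-rgb along axis: [89, 62, 69, 79, 79, 79, 83, 105, 118, 179] u [0.98 0.21] rgb [150. 100. 108.]
blue_cell_a 0.84 px [471.1 176.3] 1836 mean [0.4569 0.0362] rect 458.4 36.3 size 68.0 21.7 ang 7.8
   min-rgb along axis: [102, 92, 111, 129, 116, 112, 111, 114, 103, 168] u [0.99 0.14] rgb [116. 142. 186.]
blue_cell_a 0.63 px [530.5 179.3] 2010 mean [0.4486 0.0875] rect 449.5 87.4 size 67.9 23.8 ang 6.8
   min-rgb along axis: [104, 92, 111, 117, 107, 108, 106, 106, 100, 166] u [0.99 0.12] rgb [112. 137. 181.]
red_tray 0.89 px [277.2 241.7] 11170 mean [ 0.5463 -0.1159] rect 552.8 -118.0 size 117.0 94.5 ang 12.1
red_cell 1 [ 0.5567 -0.1185] ang 12.1 z [] err 0.051
tcp [ 0.5073 -0.1169  0.1911] yaw -167.8 q6 -126.0 t 36.4
scene ['fx', 'fy', 'cx', 'cy', 'xyz', 'orientation']
blue_cell_a 0.71 px [269.3 286. ] 162 xy [0.5158 0.3718] ang 142.7
blue_cell_a 0.65 px [358.8 189.6] 75 xy [ 0.4409 -0.1029] ang 82.3
green_cell_a 0.62 px [308.3 280.6] 183 xy [0.432
[... 497 characters left out ...]
69 px [224.1 269.6] 286 xy [0.6459 0.3769] ang 123.6
side ['fx', 'fy', 'cx', 'cy', 'xyz', 'orientation']
blue_cell_a 0.86 px [303.3 298. ] 280 xy [0.5113 0.3736] ang 142.3
blue_cell_a 0.54 px [329.6 166. ] 99 xy [ 0.4381 -0.0932] ang 80.7
green_cell_a 0.82 px [342.5 277.3] 228 xy [0.4278 0.3157] ang 97.7
green_cell_a 0.65 px [349.5 318.7] 281 xy [0.421  0.4202] ang 101.4
green_cell_a 0.57 px [334.1 236.4] 208 xy [0.4394 0.192 ] ang 24.4
blue_dock 0.94 px [323.2 202.3] 1151 xy [0.4608 0.0629] ang 119.7
green_dock 0.7 px [279.6 258.6] 1753 xy [0.5646 0.2631] ang 128.6
red_tray 0.91 px [289.5 160.8] 949 xy [ 0.5524 -0.1   ] ang 76.8
insul_tape 0.8 px [237. 295.] 483 xy [0.6462 0.3788] ang 100.0
```

View pics/fin.png

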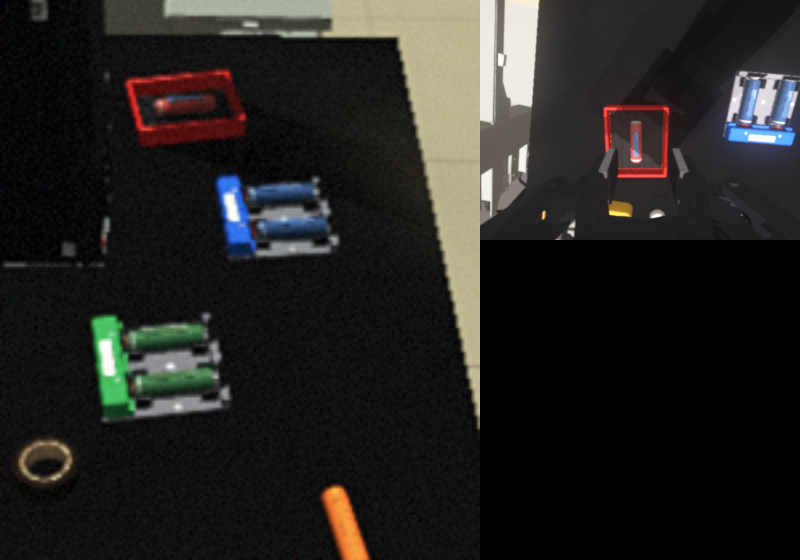

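The side view shows both blue and both green cells seated in their docks and the red cell flat in the tray. The tape and multimeter were not touched. (The fixed-camera network numbers above came from the pictures taken at the start, so I disregard them.)

```bash
python3 -c "
from plant import ctrl
print(ctrl.sign_off())"
```

```text
the job is handed in; nothing more can be done
None
```

All five cells are sorted and the job is handed in at about 36 s: both blue and both green cells are seated in their docks with plus ends to the blocks, and the red cell lies flat in the tray.

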